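# Pack a bonding clamp with spacers and hold it shut

## Robot

A 6-joint arm with a two-finger parallel gripper is mounted at the origin on the work surface. World frame = base frame: x ahead of the robot, y to its left, z up, the work surface at z = 0. Lengths are in m, angles in rad, forces in N, time in s.
With the tool pointing down it reaches from about 0.425 to 1.125 m from the base axis. Payload 14.9 kg.
Tool frame: the origin (TCP) lies at the very end of the fingers, on their centre line; the grasp point (between the pads) lies 19 mm behind it; z points along the fingers, y is the line along which they close (so a half turn about z gives the same grasp; the last joint's range is limited). The gripper opens to 91 mm and grips with 3 to 60 N. Pads are 32 mm wide; open, the fingers measure 118 mm over their backs; the gripper's body (76 mm by 178 mm) begins 60 mm behind the grasp point.
Start: joints at [-1.208, 0.379, 1.734, -0, 1.028, -0.033], TCP at [0.27, -0.646, 0.214] pointing down, gripper open.
Joint ranges: [-2.77, 2.77], [-0.74, 2.19], [0, 2.66], [-1.06, 4.2], [0.31, 2.87], [-3.08, 3.08]. Speed limits (rad/s): [1.89, 1.89, 2.39, 3.14, 3.14, 3.14].

## Interface

Orientations are given as a unit quaternion [w, x, y, z].
In Python, from station import goto, move_linear, set_joints, command_gripper, dwell, inverse_kinematics, get_obs, snapshot, calibration, PlanningError, finish_job, look_for, silhouettes gives the robot as it stands. Calls block until the motion is done:
- goto(position, orientation): joint-space move of the TCP to a pose.
- move_linear(position, rotation=None, feed=0.15, until_force=None): straight line of the TCP; rotation=None keeps the orientation; feed is the mean speed in m/s. With until_force (N) it stops when the force on the tool has changed by that much, and returns True; else False.
- set_joints(angles): joint-space move.
- command_gripper(opening, grasp_force=None): finger opening in m; grasp_force is the grip in N (None keeps the last); returns when the fingers have stopped.
- dwell(seconds).
- inverse_kinematics(position, orientation): joint angles nearest the present ones, or None.
- get_obs(): the state.
- snapshot(name): name is "scene" or "top"; returns the picture (384x512x3 uint8, blue, green, red); there is no depth.
- calibration(name): a dict with "fovy" (degrees; the focal length in pixels is half the picture's height over the tangent of half this angle, whatever the lens; pixels are square), "cx", "cy" (the principal point, pixels), "k1" (the pictures are not rectified: a ray, as slopes to the right and down, at radius r is drawn at 1 + k1 r^2 times it, then the intrinsics apply), "cam_to_world" (4x4, takes a point from camera to world coordinates). Camera axes: x right, y up, looking along -z (the intrinsics and any distortion apply to the point x, -y, -z); pixel columns grow to the right and rows downward; lengths in m; the calibration is good to about 2 mm. A picture is of the moment at which its call begins. calibration takes no time and is no camera call.
A pose or a line that the arm cannot do raises PlanningError and nothing moves.
- finish_job(): hands the job in; it is judged then, once.
Trained networks look in the newest picture that a camera, given by its name, has taken for a name from the list of things; names that differ only in an ending like _2 or _b are one class to them, and where a whole thing is asked for, a point or a joint stands for the part that bears it (a point fixed in the world has none). Each returns a list of dicts, best first, with "score" (0 to 1); they miss things now and then, are a little off and sometimes report something else, mostly with a low value. They report only what shows in the picture. A call takes as long as a camera call. They do not tell look-alikes from the thing itself.
- look_for(query, camera): "bbox" ([left, top, right, bottom] in pixels, round what is visible of it).
- silhouettes(query, camera): "region" (384x512 bool, what is visible of it) and "bbox" ([left, top, right, bottom] in pixels, round what is visible of it).
The state is a dict: "time": time; "q": joint angles; "qd": joint speeds; "tau": joint torques, N m; "tool_pos": TCP position; "eef_rot": TCP orientation; "contact_force": force on the tool from outside, world axes, zero at the start; "torque": the same for the moment, N m; "opening": finger opening in m; "grasp_force": force on a finger pad.
Only numpy, scipy, OpenCV 4.12 (cv2) and the standard library are available. Lean on these libraries where they do the work, as an engineer would, in place of code of your own. Each camera call takes 0.05 s, during which the arm holds its last target. There are 200 camera calls.

## Task

The sample glued to the small round anvil must be kept under pressure while its adhesive sets, but the clamp does not reach down to it. Pile steel spacer plates flat and centred on the sample until the clamp arm, swung all the way down to its stop by its cross handle, presses its spring foot firmly on the pile without jamming the foot at the end of its travel. Finish while still holding the handle down: the arm springs up if it is let go; leave the other tools and samples on the bench where they are.

Things in the scene. Friction and masses are not known exactly. Their poses are not given: they have to be found in the camera images.
- fixture: white bonding fixture fixed to the bench: base plate 110 (x) by 220 (y) by 30 mm high reaching from -60 to +160 mm in its y; origin at bench level under the axis of the anvil, z up. Its two uprights (60 mm apart over their outer faces, to 146 mm above the bench) carry the clamp arm's hinge, whose axis is parallel to its x at y = +120 mm, z = 132 mm. The arm swings in the plane x = 0
- clamp_arm (a joint): angle of the clamp arm, rad: 0 = all the way down, level and on its stop, pointing to the fixture's -y; 1.65 = as far up as it goes, just past upright. Starts nearly upright, at 1.45 to 1.65. Stiff enough to stay up, a return spring lifts it if let go low down: holding it down takes about 3 N at the handle, besides the foot's force. Arm: steel bar 22 mm wide, 16 mm thick
- handle (a point): centre of the clamp arm's bare aluminium cross handle, a cylinder of 22 mm diameter and 44 mm length at the arm's free end, lying along the fixture's x, 180 mm from the hinge axis; about 312 mm above the bench with the arm up, 132 mm when fully down. It can be pinched over its two flat ends, and the arm then turns between the fingers
- foot (a joint): how far the arm's spring foot has been pushed up into the arm, m: 0 = free, 0.018 = end of its travel (jammed); spring 500 N/m. With the arm on its stop, 1.5 mm or more is a firm touch and less than 17 mm is not jammed
- pad (a point): centre of the lower face of the spring foot, a round grey pad of 26 mm diameter. With the arm fully down and the foot free it lies 95 mm above the bench, straight above the anvil
- anvil: round anvil on an elevating screw, fixed, at a different height each time; it carries the glued sample, a grey round puck of 44 mm diameter and 16 mm height. Origin at the centre of the sample's top face (67 to 91 mm above the bench), on the axis of the foot when the arm is down; z up. The gap to be packed is 95 mm minus this height, 4 to 28 mm: one, two or three spacers
- board: thin white board fixed on the bench, 310 by 270 by 6 mm, origin at the centre of its underside; the spacers, the pin and the puck stand on it
- spacer1: bare steel spacer plate, a rectangular block 32 (x) by 50 (y) by 12 mm thick (z), 0.15 kg, lying flat on the white board at the start; one of four alike; origin at the centre of its underside
- spacer2: bare steel spacer plate, a rectangular block 32 (x) by 50 (y) by 12 mm thick (z), 0.15 kg, lying flat on the white board at the start; one of four alike; origin at the centre of its underside
- spacer3: bare steel spacer plate, a rectangular block 32 (x) by 50 (y) by 12 mm thick (z), 0.15 kg, lying flat on the white board at the start; one of four alike; origin at the centre of its underside
- spacer4: bare steel spacer plate, a rectangular block 32 (x) by 50 (y) by 12 mm thick (z), 0.15 kg, lying flat on the white board at the start; one of four alike; origin at the centre of its underside
- pin: bystander: upright round steel pin, 22 mm diameter, 50 mm high, on the board among the spacers; origin at the centre of its underside
- puck: bystander: small black round mounted sample, 32 mm diameter, 18 mm high, on the board among the spacers; origin at the centre of its underside
- screwdriver: bystander: screwdriver with a green handle lying on the bench, origin at its middle underneath
- pliers: bystander: pliers with brown grips, about 140 mm long, lying beyond the fixture
- mouse: bystander: black computer mouse, 100 by 58 by 32 mm, origin underneath
- beaker: bystander: open glass beaker, 64 mm diameter, 75 mm high, beyond the fixture; origin underneath
- test_block: bystander: flat round steel hardness test block, 60 mm diameter, 12 mm high, beyond the board; origin underneath
Things that resemble listed ones, but are neither listed nor needed, are in the scene too. Leave any blue look-alike of the spacer1 alone.

How it is judged:
By the outcome, as a careful person would: the job done as asked, in the order asked, and still so for the second after the job is handed in, while the arm keeps its last pose, push and grip.
It also fails if it takes over 72 s, if anything falls off the work surface, if the arm or the gripper's body presses on something with over 40 N, if the wrist force passes 120 N, or if a joint passes its speed limit or range.

## Working session

There is one attempt and no reset: what is moved stays moved. The work goes in short steps, each a Python script; the robot and the scene stay as the last script left them, time stands still between calls to the robot, and variables do not carry over. Pictures are saved under pics/ and viewed, at most 10 in all, crops included, and the job is handed in when it is done.

```bash
mkdir -p pics; ls
python3 - <<'E'
from station import *
import cv2
for n in("scene","top"):
    cv2.imwrite(f"pics/{n}0.png",snapshot(n)); c=calibration(n); print(n,c)
    for q in("spacer1","fixture","anvil","handle","board","pin","puck"):
        print(q,[(round(d["score"],2),[round(float(v)) for v in d["bbox"]]) for d in look_for(q,n)])
print(get_obs())
E
```

```text
pics
scene {'fovy': 48.03193969265591, 'cx': 253.4209428048557, 'cy': 189.99333965733703, 'k1': -0.16194557102892865, 'cam_to_world': array([[-0.33390441, -0.76995339,  0.54376431,  1.22606   ],
       [ 0.94257098, -0.27777298,  0.18547808,  0.25365795],
       [ 0.00823355,  0.57446841,  0.81848534,  1.14271296],
       [ 0.        ,  0.        ,  0.        ,  1.        ]])}
spacer1 [(0.7, [217, 201, 232, 217]), (0.65, [230, 178, 248, 191]), (0.63, [272, 250, 288, 270]), (0.6, [160, 213, 179, 223]), (0.55, [206, 223, 220, 244]), (0.51, [280, 180, 292, 190])]
fixture [(0.55, [286, 170, 369, 258])]
anvil [(0.68, [296, 210, 314, 229])]
handle [(0.76, [340, 170, 369, 220])]
board [(0.97, [147, 155, 262, 257]), (0.33, [160, 211, 174, 219])]
pin [(0.56, [176, 179, 188, 192])]
puck [(0.67, [194, 163, 202, 173])]
top {'fovy': 45.77138097052521, 'cx': 260.9942717623376, 'cy': 193.50591542847926, 'k1': 0.014839300278777952, 'cam_to_world': array([[ 0.01823624,  0.99491912, -0.09901209,  0.42046886],
       [-0.99983225,  0.01797742, -0.00350567, -0.00450942],
       [-0.00170787,  0.09905941
[... 486 characters left out ...]
344, 202])]
puck []
{'time': 0.8, 'q': array([-1.20830977e+00,  3.78888195e-01,  1.73415752e+00,  1.81644650e-05,
        1.02852801e+00, -3.32926204e-02]), 'qd': array([-0.00030583,  0.00027868, -0.00029385,  0.00146485, -0.00036878,
       -0.00037413]), 'tau': array([ 4.80136150e-03, -7.63636208e+01, -4.34715843e+01,  6.53658039e-02,
        3.89327982e-02, -3.52986820e-05]), 'tool_pos': array([ 0.26988407, -0.64591677,  0.21396108]), 'eef_rot': array([8.06307051e-06, 9.80484591e-01, 1.96595948e-01, 9.22519793e-06]), 'contact_force': array([-0.29716802,  0.59747483, -0.26566478]), 'torque': array([-0.01224994,  0.01981185, -0.05369973]), 'grasp_force': 0.0, 'opening': 0.09155061961697993}
```

View pics/scene0.png

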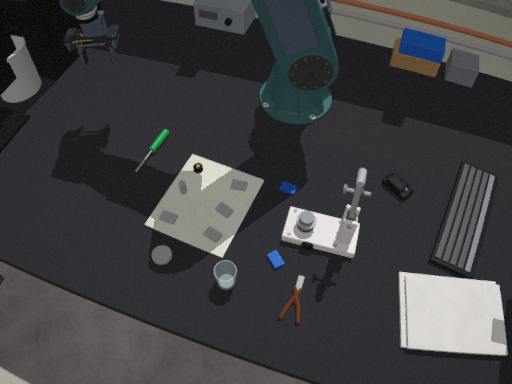

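View pics/top0.png

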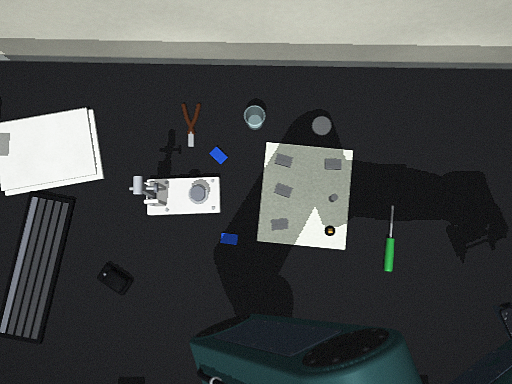

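Fixture is at about (185,196) px in top and (320,232) px in scene. The four grey spacers on the board are at top px (283,160), (333,163), (283,190) and (280,224). The blue look-alikes are off the board.

```bash
cat > h.py <<'E'
from station import *
import numpy as np, cv2
def K(n):
    c=calibration(n); f=192/np.tan(np.radians(c["fovy"]/2))
    return f,c["cx"],c["cy"],c["k1"],np.array(c["cam_to_world"])
def proj(n,P):
    f,cx,cy,k,T=K(n); p=(np.atleast_2d(P)-T[:3,3])@T[:3,:3]
    s=np.c_[p[:,0],-p[:,1]]/-p[:,2:]; s=s*(1+k*(s**2).sum(1,keepdims=True))
    return s*f+[cx,cy]
def back(n,uv,z):
    f,cx,cy,k,T=K(n); d=(np.atleast_2d(uv).astype(float)-[cx,cy])/f; s=d.copy()
    for _ in range(20): s=d/(1+k*(s**2).sum(1,keepdims=True))
    r=np.c_[s[:,0],-s[:,1],-np.ones(len(s))]@T[:3,:3].T
    return T[:3,3]+r*((z-T[2,3])/r[:,2:])
def spacers(n,z=0.018):
    out=[]
    for d in silhouettes("spacer1",n):
        v,u=np.nonzero(d["region"])
        if len(u)<20: continue
        P=back(n,np.c_[u,v],z)[:,:2].astype(np.float32)
        (c,wh,a)=cv2.minAreaRect(P*1000)
        M=np.cov(P.T); w,V=np.linalg.eigh(M); yaw=np.arctan2(V[1,1],V[0,1])
        col=[int(x) for x in np.median(snap[n][v,u],0)] if n in snap else None
        out.append((round(d["score"],2),P.mean(0).round(4),np.round(wh),np.round(a),round(float(yaw%np.pi),3),np.round(np.sqrt(12*w)*1000),col))
    return out
snap={}
def take(n): snap[n]=snapshot(n); return snap[n]
E
python3 - <<'E'
from h import *
for n in("scene","top"):
    take(n)
    for s in spacers(n): print(n,*s)
a=cv2.resize(snap["scene"][160:270,275:380],None,fx=5,fy=5,interpolation=cv2.INTER_CUBIC)
b=cv2.resize(snap["top"][165:225,125:230],None,fx=7,fy=7,interpolation=cv2.INTER_CUBIC)
cv2.imwrite("pics/fs.png",a);cv2.imwrite("pics/ft.png",b)
for n in snap:
    for q in("anvil",):
        for d in silhouettes(q,n): print(n,q,d["score"],d["bbox"])
E
```

```text
scene 0.73 [ 0.6607 -0.2155] [55. 39.] 87.0 1.498 [38. 53.] [111, 109, 110]
scene 0.72 [ 0.4737 -0.0529] [39. 53.] 6.0 1.594 [39. 52.] [111, 109, 111]
scene 0.55 [ 0.6694 -0.0643] [57. 36.] 73.0 1.171 [36. 55.] [110, 109, 110]
scene 0.51 [0.6866 0.1402] [53. 32.] 46.0 0.783 [31. 52.] [200, 113, 57]
scene 0.48 [ 0.577  -0.0613] [55. 40.] 71.0 1.276 [37. 55.] [111, 109, 111]
scene 0.42 [0.4317 0.0995] [56. 38.] 83.0 1.403 [36. 52.] [124, 57, 22]
top 0.69 [ 0.4666 -0.056 ] [32. 49.] 8.0 1.702 [31. 49.] [116, 114, 111]
top 0.64 [0.4186 0.0972] [33. 49.] 1.0 1.448 [32. 49.] [127, 53, 25]
top 0.59 [0.6755 0.1359] [46. 31.] 47.0 0.868 [31. 48.] [211, 89, 38]
top 0.51 [ 0.6544 -0.2196] [31. 49.] 0.0 1.479 [30. 49.] [111, 109, 106]
top 0.49 [ 0.5712 -0.0633] [49. 32.] 70.0 1.258 [32. 48.] [114, 112, 108]
top 0.46 [ 0.6632 -0.0643] [49. 33.] 72.0 1.297 [33. 47.] [112, 110, 107]
scene anvil 0.59 [296.0, 210.6, 315.0, 228.2]
scene anvil 0.46 [155.9, 246.1, 170.0, 263.0]
top anvil 0.8 [189.2, 186.6, 207.5, 207.4]
top anvil 0.2 [330.6, 193.5, 341.1, 203.7]
```

View pics/fs.png

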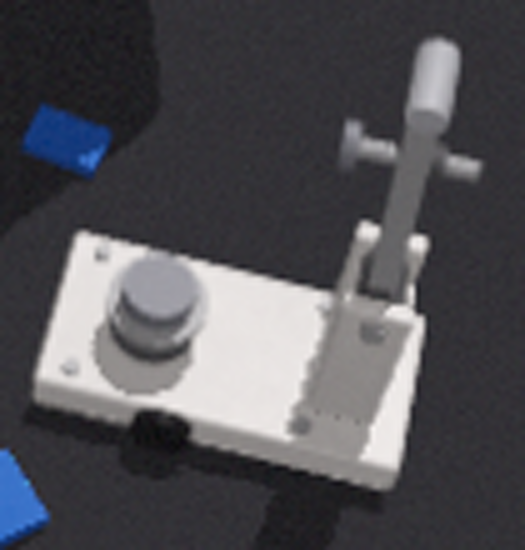

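View pics/ft.png

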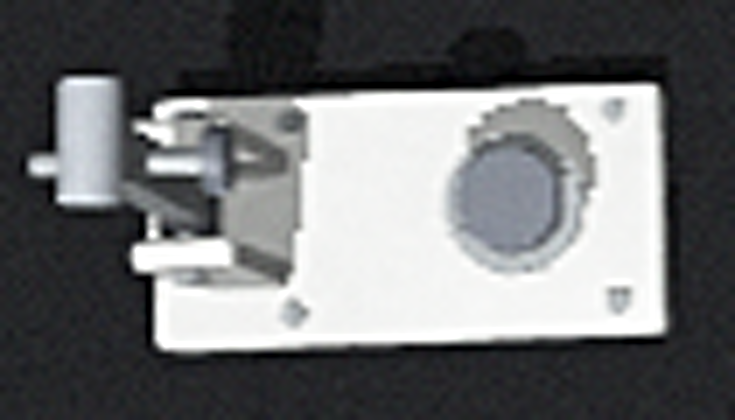

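Scene crop: base top-face corners are at (78,235), (37,383), (393,468) and (425,318), with the sample top at (160,287). Top crop: base corners are at (157,100) and (665,330), sample top at (507,193), handle at (90,140). I'll fit the fixture pose, the anvil height and the spacers.

```bash
cat > fit.py <<'E'
from h import *
from scipy.optimize import least_squares
S=lambda p:np.array([275,160])+(np.array(p)+.5)/5-.5
T=lambda p:np.array([125,165])+(np.array(p)+.5)/7-.5
def W(x,y,a,P): c,s=np.cos(a),np.sin(a); P=np.atleast_2d(P); return np.c_[x+c*P[:,0]-s*P[:,1],y+s*P[:,0]+c*P[:,1],P[:,2]]
def res(v,full=False):
    x,y,a,h,th=v; hy=.12-.18*np.cos(th); hz=.132+.18*np.sin(th)
    ms=np.array([S((78,235)),S((37,383)),S((393,468)),S((425,318)),S((160,287)),S((435,82))])
    ps=proj("scene",W(x,y,a,[[-.055,-.06,.03],[.055,-.06,.03],[.055,.16,.03],[-.055,.16,.03],[0,0,h],[0,hy,hz]]))
    mt=np.array([T((157,100)),T((665,330)),T((507,193)),T((90,140))])
    pt=proj("top",W(x,y,a,[[.055,.16,.03],[-.055,-.06,0],[0,0,h],[0,hy,hz]]))
    return np.r_[ps-ms,pt-mt] if full else np.r_[ps-ms,pt-mt].ravel()
r=least_squares(res,[.55,.17,0,.08,1.5],loss="soft_l1"); print("fix x y yaw h th",r.x.round(4)); print(res(r.x,True).round(1).tolist())
def boxmask(n,x,y,a):
    P=proj(n,W(x,y,a,[[i*.016,j*.025,z] for i in(-1,1) for j in(-1,1) for z in(.006,.018)]))
    m=np.zeros((384*8,512*8),np.uint8); cv2.fillConvexPoly(m,cv2.convexHull(((P+.5)*8).astype(np.int32)),1)
    v,u=np.nonzero(m); return np.array([u.mean(),v.mean()])/8-.5
def fitsp(cams=("scene","top")):
    obs={n:[] for n in cams}
    for n in cams:
        im=take(n)
        for d in silhouettes("spacer1",n):
            v,u=np.nonzero(d["region"])
            b,g,rr=np.median(im[v,u],0)
            if b-rr>40: continue
            P=back(n,np.c_[u,v],.018)[:,:2]; w,V=np.linalg.eigh(np.cov(P.T))
            obs[n].append((np.array([u.mean(),v.mean()]),P.mean(0),np.arctan2(-V[0,1],V[1,1])))
    for c,p,a in obs["top"]:
        a=(a+np.pi/2)%np.pi-np.pi/2; out=[]
        for n in cams:
            q=min(obs[n],key=lambda o:np.linalg.norm(o[1]-p)); z=p.copy()
            for _ in range(4): z=z+(back(n,q[0],.018)-back(n,boxmask(n,*z,a),.018))[0,:2]
            out.append(np.r_[z,(q[2]+np.pi/2)%np.pi-np.pi/2])
        print("spacer",[o.round(4).tolist() for o in out],"mean",np.mean(out,0).round(4))
if __name__=="__main__": fitsp()
E
python3 fit.py
```

```text
fix x y yaw h th [0.5533 0.189  0.0642 0.0723 1.515 ]
[[-0.5, -1.6], [-0.8, -1.1], [1.4, -0.1], [0.3, -1.4], [-0.1, 0.1], [-0.6, 0.3], [-1.6, -0.9], [0.5, -0.4], [-0.3, -0.0], [-0.5, -0.5]]
spacer [[0.6599, -0.216, -0.0795], [0.6548, -0.2194, -0.0246]] mean [ 0.6573 -0.2177 -0.0521]
spacer [[0.5738, -0.065, -0.3216], [0.5701, -0.0645, -0.2978]] mean [ 0.5719 -0.0647 -0.3097]
spacer [[0.6671, -0.0627, -0.3255], [0.6639, -0.0664, -0.2471]] mean [ 0.6655 -0.0645 -0.2863]
spacer [[0.4699, -0.0539, 0.0368], [0.4662, -0.0556, 0.1359]] mean [ 0.468  -0.0548  0.0863]
```

Estimated h is about 72 mm, a gap of about 23 mm, so three spacers. I'll check it by touch on the first one.

```bash
cat > act.py <<'E'
from h import *
from scipy.spatial.transform import Rotation as R
def quat(yaw):
    "tool down, closing line along the direction yaw (world x rotated by yaw); half turn nearest mid-range"
    best=None
    for k in(0,np.pi):
        y=np.array([np.cos(yaw+k),np.sin(yaw+k),0]); z=np.array([0,0,-1.]); x=np.cross(y,z)
        q=R.from_matrix(np.c_[x,y,z]).as_quat(); q=np.r_[q[3],q[:3]]
        j=inverse_kinematics([.5,0,.2],q)
        if j is not None and (best is None or abs(j[5])<best[0]): best=(abs(j[5]),q)
    return best[1]
FX,FY,FA=.5533,.189,.0642
def pick(x,y,a,cl=.13):
    q=quat(a); goto([x,y,cl],q); command_gripper(.055); move_linear([x,y,.009],feed=.12)
    command_gripper(0,25); o=get_obs(); print("grip",o["opening"],o["grasp_force"],o["time"])
    move_linear([x,y,cl],feed=.2)
def place(zexp):
    q=quat(FA); goto([FX,FY,zexp+.05],q); move_linear([FX,FY,zexp+.014],feed=.1)
    dwell(.2); hit=move_linear([FX,FY,zexp-.010],feed=.02,until_force=4); o=get_obs()
    print("touch",hit,"underside",o["tool_pos"][2]-.003,o["contact_force"],o["time"])
    command_gripper(.050); move_linear([FX,FY,zexp+.07],feed=.15)
    print(get_obs()["time"])
E
python3 - <<'E'
from act import *
pick(.5719,-.0647,-.305); print(get_obs()["opening"])
place(.072)
E
```

```text
grip 0.03139186638507451 25.001487135887146 6.0
0.03158894674250287
touch True underside 0.07803284439908255 [0.18604596 0.26137816 4.3709234 ] 8.9667
10.0083
```

Run:
```python
from act import *
o=get_obs(); goto([.50,.0,.25],quat(FA))
a=take("scene");b=take("top")
a=cv2.resize(a[190:250,275:345],None,fx=8,fy=8,interpolation=cv2.INTER_CUBIC)
b=cv2.resize(b[165:225,165:235],None,fx=8,fy=8,interpolation=cv2.INTER_CUBIC)
cv2.imwrite("pics/p1.png",np.vstack([a,b])[:, :] if 0 else cv2.resize(np.hstack([a,b]),(800,343)))
print(o["time"],get_obs()["time"])
```

```text
10.0083 11.0083
```

View pics/p1.png

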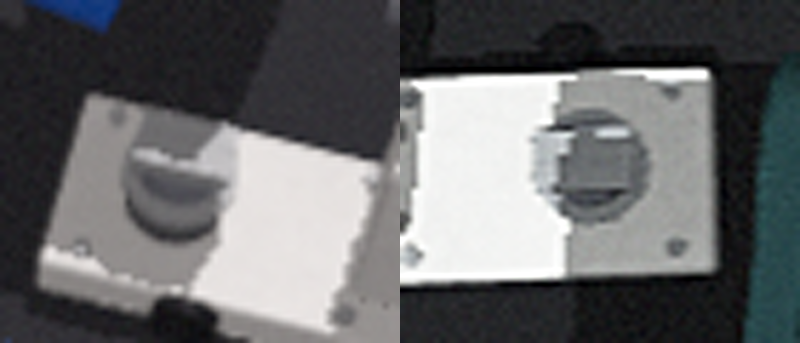

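The plate lies flat on the sample: scene panel (178,165), top panel (583,158). The cameras disagree by 4 mm in x, which biases the fitted height by about 5 mm, so the touched 78 mm is believable. I'll use the placed plate to calibrate the cameras and check the centring.

```bash
sed -i 's/^r=least/if __name__=="__main__":\n  r=least/' fit.py
cat > bias.py <<'E'
from fit import *
ref=np.array([.5533,.189]); off={}
for n in("scene","top"):
    im=take(n)
    for d in silhouettes("spacer1",n):
        v,u=np.nonzero(d["region"]); P=back(n,np.c_[u,v],.09)[:,:2]
        if np.linalg.norm(P.mean(0)-ref)>.03: continue
        P8=proj(n,W(*ref,.0642,[[i*.016,j*.025,z] for i in(-1,1) for j in(-1,1) for z in(.078,.09)]))
        m=np.zeros((3072,4096),np.uint8); cv2.fillConvexPoly(m,cv2.convexHull(((P8+.5)*8).astype(np.int32)),1)
        vv,uu=np.nonzero(m); c=np.array([uu.mean(),vv.mean()])/8-.5
        off[n]=np.array([u.mean(),v.mean()])-c
        print(n,d["score"],len(u),m.sum()/64,"pixel offset",off[n],"xy",(back(n,[u.mean(),v.mean()],.085)-back(n,c,.085))[0,:2])
def res2(v):
    r=res(v,True); r[:6]+=off.get("scene",0); r[6:]+=off.get("top",0); return r.ravel()
r=least_squares(res2,[.55,.19,.06,.08,1.5],loss="soft_l1"); print("fix",r.x.round(4)); print(res2(r.x).reshape(-1,2).round(1).tolist())
E
python3 bias.py
```

```text
scene 0.6 184 204.578125 pixel offset [0.38667609 0.19380004] xy [0.00025837 0.00123708]
top 0.54 191 205.53125 pixel offset [0.13567768 1.03106216] xy [-0.00300553 -0.00049186]
fix [0.5553 0.1884 0.0674 0.0763 1.5176]
[[-0.6, -0.9], [-0.8, -0.4], [1.5, 0.4], [0.3, -1.0], [0.0, -0.0], [-0.5, 0.9], [-1.3, -0.3], [0.9, -0.0], [-0.1, 0.2], [-0.3, -0.1]]
```

```bash
sed -i 's/^FX,FY,FA=.*/FX,FY,FA=.5545,.1885,.066/' act.py
python3 - <<'E'
from act import *
pick(.469,-.0548,.115); print(get_obs()["opening"])
place(.089)
goto([.50,.0,.25],quat(FA))
a=take("scene");b=take("top")
a=cv2.resize(a[160:250,275:375],None,fx=4,fy=4,interpolation=cv2.INTER_CUBIC)
b=cv2.resize(b[155:245,125:225],None,fx=4,fy=4,interpolation=cv2.INTER_CUBIC)
cv2.imwrite("pics/p2.png",np.hstack([a,b])); print(get_obs()["time"])
E
```

```text
grip 0.03175058246564856 25.001294910907745 13.7583
0.03191017324240146
touch True underside 0.08986187966163971 [0.42351196 0.67012832 3.91629406] 16.875
17.95
18.925
```

View pics/p2.png

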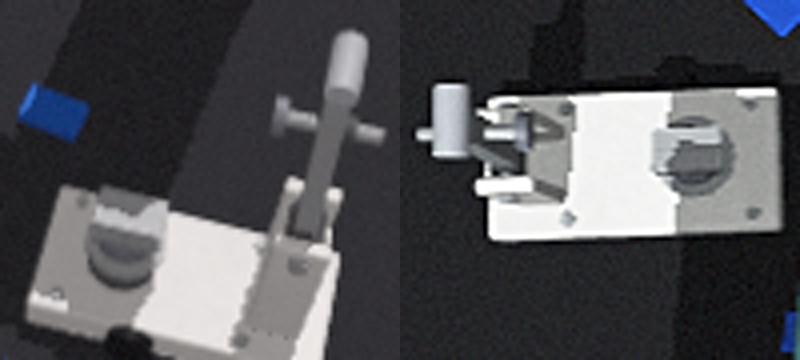

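Two plates are flat and centred (touches at 78.0 and 89.9 mm, so the pile top is about 102 mm and the foot will compress about 7 mm). The arm is still up. Next is the handle.

```bash
cat >> act.py <<'E'
def hp(th,dz=0,g=.014):
    ly=.12-.18*np.cos(th); z=.132+.18*np.sin(th)-g+dz
    return [.5553-np.sin(FA)*ly,.1884+np.cos(FA)*ly,z]
E
python3 - <<'E'
from act import *
q=quat(FA); th=1.517
for t in(1.517,1,.5,0): print(hp(t),inverse_kinematics(hp(t),q) is not None)
goto(hp(th,.08),q); command_gripper(.075); move_linear(hp(th),feed=.08)
f0=get_obs()["contact_force"]; command_gripper(0,8); o=get_obs(); print(o["opening"],o["contact_force"]-f0,o["time"])
cv2.imwrite("pics/g.png",np.hstack([cv2.resize(take("scene")[120:240,275:395],None,fx=3.3,fy=3.3),cv2.resize(take("top")[125:245,85:205],None,fx=3.3,fy=3.3)]))
E
```

```text
[np.float64(0.548024077148448), np.float64(0.2984811385201018), np.float64(0.29773959878025824)] True
[np.float64(0.553799881033811), np.float64(0.21109606304009437), np.float64(0.2694647772654214)] True
[np.float64(0.5578038621071354), np.float64(0.15051779631610362), np.float64(0.20429659694875651)] True
[np.float64(0.5592571256661014), np.float64(0.12853063257004732), np.float64(0.11800000000000001)] True
0.04400270538320553 [-7.74377424 -1.61573883  4.20639349] 22.4917
```

View pics/g.png

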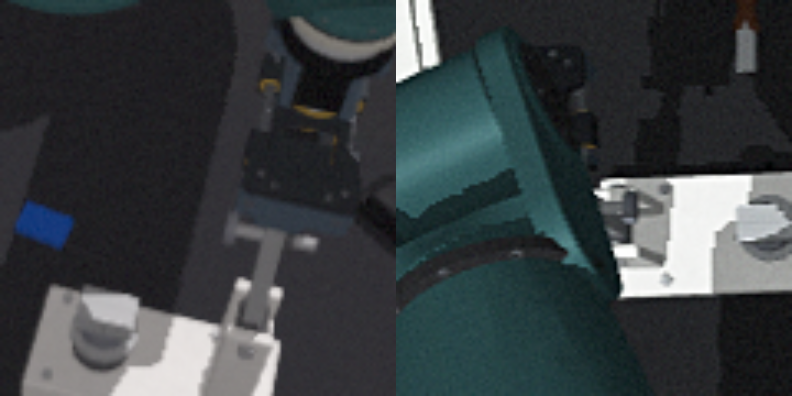

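The gripper holds the handle: opening is 44.0 mm, the handle's length. A side force of -8 N says to shift about 1.5 mm toward -x. Now I'll swing it down.

Run:
```python
from act import *
sh=np.array([-.0015,0,0]); f=lambda o:o["contact_force"].round(1).tolist()
move_linear(np.array(hp(1.517))+sh,feed=.02); print(f(get_obs()))
command_gripper(0,30); print(f(get_obs()))
for t in np.r_[np.linspace(1.517,.08,16)[1:],.05,.025]:
    move_linear(np.array(hp(t))+sh,feed=.12); o=get_obs(); F=f(o); print(round(t,2),F,round(o["opening"],4))
    if np.linalg.norm(F)>38: print("STOP"); break
print(o["tool_pos"],o["time"])
```

```text
[5.3, 1.3, -2.4]
[5.0, 0.5, -2.7]
1.42 [5.6, 1.6, -2.6] 0.0439
1.33 [2.1, 0.9, 0.2] 0.0436
1.23 [1.1, -1.0, 3.1] 0.0437
1.13 [-0.7, -1.7, 4.9] 0.0438
1.04 [-2.3, -3.5, 5.6] 0.0438
0.94 [-3.1, -4.1, 5.6] 0.0438
0.85 [-3.3, -4.0, 5.7] 0.0437
0.75 [-3.3, -3.9, 4.9] 0.044
0.65 [-4.4, -5.3, 4.4] 0.0439
0.56 [-3.6, -4.7, 4.2] 0.0438
0.46 [-3.0, -5.0, 4.4] 0.0433
0.37 [-3.6, -5.1, 1.8] 0.0439
0.27 [-3.8, -4.9, 2.7] 0.044
0.18 [-3.9, -5.4, 3.1] 0.0437
0.08 [-3.5, -5.7, 2.6] 0.0438
0.05 [-3.1, -7.3, 2.2] 0.0438
0.02 [-4.8, -6.5, 3.4] 0.0436
[0.55656891 0.12810304 0.12191535] 27.9333
```

Run:
```python
from act import *
p=get_obs()["tool_pos"]
for k in range(14):
    move_linear([p[0],p[1],p[2]-.001*(k+1)],feed=.02); o=get_obs(); print(o["tool_pos"].round(4),o["contact_force"].round(1),o["time"])
    if o["contact_force"][2]>18: break
cv2.imwrite("pics/e.png",np.hstack([cv2.resize(take("scene")[150:270,265:385],None,fx=3.3,fy=3.3),cv2.resize(take("top")[135:255,115:235],None,fx=3.3,fy=3.3)]))
```

```text
[0.5566 0.128  0.121 ] [ 1.1 -3.8  4.2] 28.1833
[0.5566 0.128  0.12  ] [-0.1 -4.8  4.8] 28.4333
[0.5566 0.128  0.119 ] [-0.4 -5.1  4.5] 28.6833
[0.5566 0.128  0.118 ] [-0.2 -4.2  4.9] 28.9333
[0.5566 0.128  0.117 ] [-0.1 -5.8  4.2] 29.1833
[0.5566 0.128  0.116 ] [-0.7 -5.1  5.7] 29.4333
[0.5566 0.128  0.115 ] [-1.4 -5.4  6. ] 29.6833
[0.5566 0.128  0.114 ] [ 0.8 -5.4  6.4] 29.9333
[0.5566 0.128  0.1131] [-2.6 -5.2  7.4] 30.1833
[0.5566 0.128  0.1123] [-1.9 -4.8  9.9] 30.4333
[0.5566 0.128  0.1113] [-3.3 -5.5 11.7] 30.6833
[0.5566 0.1281 0.1105] [-4.  -6.4 14. ] 30.9333
[0.5566 0.1281 0.1096] [-5.6 -5.2 16.3] 31.1833
[0.5566 0.1281 0.1087] [-6.8 -5.2 17.5] 31.4333
```

View pics/e.png

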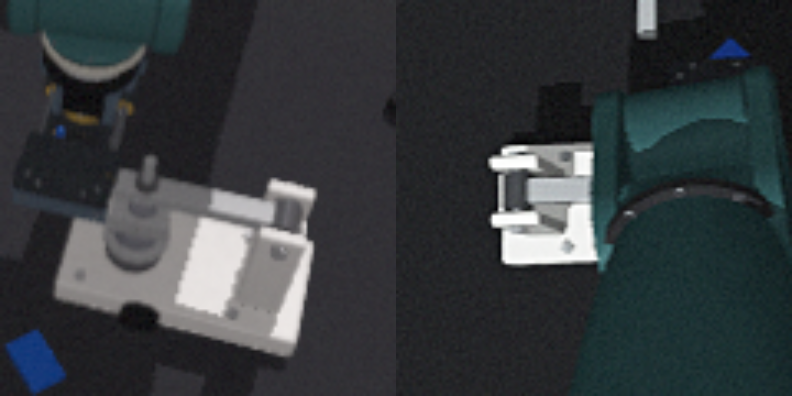

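Run:
```python
from act import *
dwell(1.5); o=get_obs(); print(o["tool_pos"],o["contact_force"],o["opening"],o["grasp_force"],o["time"])
# arm level check: top edges of bar (local x=+-.011, y=.10..0.04, z=.140), level vs 0.04 rad up, crop px of e.png left
for t in(0,.05):
    for y in(.09,.05):
        d=.12-y; P=[[ .5553+np.cos(FA)*s-np.sin(FA)*(.12-d*np.cos(t)), .1884+np.sin(FA)*s+np.cos(FA)*(.12-d*np.cos(t)), .140+d*np.sin(t)] for s in(-.011,.011)]
        print(t,y,((proj("scene",P)-[265,150])*3.3).round(0).tolist())
if 10<o["contact_force"][2]<30: print(finish_job())
```

```text
[0.55665459 0.12808696 0.10873686] [-6.13511788 -5.10517171 17.81160243] 0.043545612731161684 30.002862811088562 33.0333
0 0.09 [[251.0, 195.0], [247.0, 216.0]]
0 0.05 [[205.0, 184.0], [200.0, 205.0]]
0.05 0.09 [[251.0, 194.0], [247.0, 216.0]]
0.05 0.05 [[205.0, 182.0], [201.0, 203.0]]
the job is handed in; nothing more can be done
None
```

I handed the job in at about 33 s: two spacer plates are piled flat on the sample, the clamp arm is held down by its handle on what the rise in force shows is its stop, and the foot should be pushed in about 7 mm, judged from the touched plate heights rather than measured directly.

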